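Hang the supply tote on the louvered bench rack

TASK

Pick up the white tote by its raised centre grip, lift its rear lip over the top louver of the grey bench rack well clear of the end plate, and lower it gently, not dropping it, until the lip has caught and the louver carries it. Then slide it along the louver, still hooked, until its side is up against the end plate, and leave it hanging there. Do not knock or press hard on the rack, and leave the other things on the bench alone.

Things in the scene. Friction and masses are not known exactly. Their poses are not given: they have to be found in the camera images.
- tote: White plastic open tote, 0.2 to 0.42 kg, upright on the bench. Origin: centre of its underside; z up, +x to its rear (lip side), y across. Box 90 (x) x 100 (y) x 70 mm high, walls 4 mm; rear wall's outer face at x +45 mm. When hung it points its +x the same way as the rack's +x.
- tote_grip (a point): On the tote's centre grip, 90 mm above the tote's underside, over its centre. The grip is a rib 12 mm thick (tote y), 60 mm long (tote x), rising from the walls' top (70 mm) to 115 mm above the underside. Pinch it from above, fingers closing along tote y.
- tote_lip (a point): Middle of the lip's lower edge, 54 mm above the tote's underside. The lip: a flange 80 mm wide (y), underside 70 mm above the tote's underside, runs back from the rear wall and turns down as a tongue 3 mm thick (tote x +54 to +57 mm), 16 mm deep. Gap between rear wall and tongue: 9 mm.
- stand: Grey steel rack fixed to the bench. Origin: centre of its foot, on the bench; z up; louvers face its -x and run along its y. Foot 10 mm thick, x -86 to +50, y -155 to +155 mm; posts 195 mm tall at y +-143 mm. The rack is hard: touch at about 12 mm/s with a 3 to 6 N force stop; a held tote may press on it with at most 25 N, and must not be dropped on it.
- louver_low (a point): Point on the rack at rack x -18, y 0, 150 mm up: where the middle of the top louver's upper edge is when the louver panel is clamped lowest. The panel is clamped 0 to 30 mm higher than this; the amount is not measured: find it by feel or sight. Louver: upright tongue 4 mm thick (rack x -20 to -16 mm), y -108 to +118 mm.
- louver_pocket (a point): Point on the rack at x -6, y 0, 124 mm up: floor of the pocket behind the top louver when clamped lowest. Pocket 26 mm deep, 19 mm front to back, ending at a sheet that stands 10 mm above the louver. Hooked: tote origin at rack x -65 to -70 mm, 70 mm under the louver's edge. A second louver, same front plane, lies 50 mm lower; not used.
- end_plate (a point): Centre of the end plate's inner face: upright 6 mm plate across the rack's -y end, inner face at rack y -115 mm, rack x -78 to +6 mm, top 145 mm above the bench. With its side on it the tote's origin is at rack y -65 mm. Let go, the tote droops forward about 4 degrees, foot of its rear wall on the second louver.
- bottle: Amber glass bottle with black cap, 56 mm across, 110 mm tall, standing on the bench; origin at the centre of its underside. Bystander.
- jar: Small white jar, 48 mm across, 60 mm tall, standing on the bench; origin at the centre of its underside. Bystander.
- slidebox: Flat black plastic slide box, 90 x 60 x 35 mm, lying on the bench; origin at the centre of its underside. Bystander.
There are look-alikes about, which are no part of the job. Leave any pink look-alike of the tote alone.

How it is judged:
By the outcome, as a careful person would: the job done as asked, in the order asked, and still so for the second after the job is handed in, with the robot touching nothing.
It also fails if it takes over 72 s, if anything falls off the work surface, if the arm or the gripper's body presses on something with over 40 N, if the wrist force passes 120 N, or if a joint passes its speed limit or range.

ROBOT

A 6-joint arm with a two-finger parallel gripper is mounted at the origin on the work surface. World frame = base frame: x ahead of the robot, y to its left, z up, the work surface at z = 0. Lengths are in m, angles in rad, forces in N, time in s.
With the tool pointing down it reaches from about 0.4 to 0.825 m from the base axis. Payload 7 kg.
Tool frame: the origin (TCP) lies between the finger pads; the fingertips stand 22 mm ahead of it and the grasp point (between the pads) lies 3 mm ahead of it (arm.tip_reach is the distance from the TCP to the fingertips, in m); z points along the fingers, y is the line along which they close (so a half turn about z gives the same grasp; the last joint's range is limited). The gripper opens to 88 mm and grips with 3 to 60 N. Pads are 19 mm wide; open, the fingers measure 130 mm over their backs; the gripper's body (78 mm by 193 mm) begins 47 mm behind the grasp point.
Start: joints at [1.561, 0.359, 0.012, 0, -1.224, -0.288], TCP at [0.198, 0.645, 0.249] pointing down, gripper open.
Joint ranges: [-3.07, 3.07], [-1.43, 2.12], [-1.02, 1.25], [-3.03, 1.67], [-3.05, -0], [-3.03, 3.03]. Speed limits (rad/s): [2.39, 2.39, 3.01, 3.14, 3.14, 3.14].

INTERFACE

Orientations are given as [roll, pitch, yaw] about the fixed x, y, z axes, in that order (R = Rz(yaw) Ry(pitch) Rx(roll)).
In Python, from station import arm, viewer gives the robot as it stands. The module is installed in compiled form; this text tells all that it offers.
- The arm moves only by the tool apply_moves, never from a script. Its argument "commands" is a list that holds one entry, the list of rows, each a list of 5 numbers: the closure, from -1 (fully open) to 1 (shut), then the shift along the world's x, y, z as a fraction of full scale, then the turn about the world's z as a fraction of full scale. In form: [[[fingers, tx, ty, tz, yaw], ...]]. A call has 1 to 12 rows; each row shifts and turns the commanded pose from where the row before left it; what a row does not reach is not made up. Full scale, the value 1, is 20 cm for a shift and pi rad for a turn. A row lasts 1/10 s, in which the tool goes at most 50 mm and 8.59 degrees, less where a joint would pass 70% of its speed; a pose out of reach is approached as far as the arm can. A call with a number of a shift or a turn outside -1 to 1 is refused whole. A call with a gripper value outside its range is refused whole. The fingers move at their own pace and stop on an object; "force" is the grip in N (left out, the last holds). Time passes only in rows, so rows that do not move let the fingers close. It gives the time, the measured TCP pose, the force, the opening and the grip force at its end, in the units of the state.
- arm.get_state(): the state, without advancing time (a new reading comes with each control period).
- viewer.grab_frame(name): name is "scene" or "top" or "wrist"; returns a dict with "image" (480x640x3 uint8, blue, green, red), "mtx" (3x3 intrinsics, pixels), "k1" (the pictures are not rectified: a ray, as slopes to the right and down, at radius r is drawn at 1 + k1 r^2 times it, then the intrinsics apply), "rvec" (rotation vector, rad) and "tvec" (3), from world to camera coordinates, as OpenCV has them. Camera axes: x right, y down, z forward; pixel columns grow to the right and rows downward; lengths in m; the calibration is good to about 2 mm. A picture is of the moment at which its call begins. There is no depth.
- arm.job_done(): hands the job in; it is judged then, once.
The state is a dict: "t": time; "q": joint angles; "qd": joint speeds; "joint_efforts": joint torques, N m; "eef_pos": TCP position; "ee_rot": TCP orientation; "force": force on the tool from outside, world axes, zero at the start; "moment": the same for the moment, N m; "width": finger opening in m; "gripper_force": force on a finger pad.
Only numpy, scipy, OpenCV 4.12 (cv2) and the standard library are available. Lean on these libraries where they do the work, as an engineer would, in place of code of your own. Each camera call takes 0.05 s, during which the arm holds its last target. There are 200 camera calls.

## Working session

There is one attempt and no reset: what is moved stays moved. The work goes in short steps, Python scripts to look and compute and a tool call to move; the robot and the scene stay as the last step left them, time stands still between calls to the robot, and variables do not carry over. Pictures are saved under pics/ and viewed, at most 10 in all, crops included, and the job is handed in when it is done.

Besides the shell and the picture viewer there is one more tool, called after "Call:" as name([rows], argument=value, ...), one row to a line, values as JSON. apply_moves: Moves the arm, as the interface text tells. Shift numbers are shares of 20 cm and turn numbers shares of pi rad, none past 1 either way. Its arguments: {"type":"object","properties":{"commands":{"type":"array","items":{"type":"array","items":{"type":"array","items":{"type":"number"}}}},"force":{"type":"number"}},"required":["commands"]}

```bash
mkdir -p pics
cat > h.py <<'E'
import cv2,numpy as np
from station import arm,viewer
def grab(n,f):
    d=viewer.grab_frame(n); cv2.imwrite('pics/'+f+'.png',d['image']); np.save('pics/'+f+'.npy',{k:d[k] for k in('mtx','k1','rvec','tvec')},allow_pickle=True); return d
def load(f): return np.load('pics/'+f+'.npy',allow_pickle=True).item()
def proj(d,P):
    R=cv2.Rodrigues(np.array(d['rvec'],float))[0]; p=np.atleast_2d(P)@R.T+np.array(d['tvec']).ravel()
    s=p[:,:2]/p[:,2:]; s=s*(1+d['k1']*(s**2).sum(1,keepdims=True)); K=np.array(d['mtx']); return s@K[:2,:2].T+K[:2,2]
def ray(d,uv):
    K=np.array(d['mtx']); s=(np.array(uv,float)-K[:2,2])/[K[0,0],K[1,1]]; u=s.copy()
    for _ in range(20): u=s/(1+d['k1']*(u@u))
    R=cv2.Rodrigues(np.array(d['rvec'],float))[0]; return -R.T@np.array(d['tvec']).ravel(), R.T@np.array([*u,1])
def atz(d,uv,z):
    c,r=ray(d,uv); return c+r*(z-c[2])/r[2]
E
python3 - <<'E'
from h import *
for n in('scene','top'): 
    d=grab(n,n+'0'); print(n,d['k1'],d['mtx'],ray(d,(320,240)))
print(arm.get_state())
E
```

```text
scene -0.1546775517764331 [[573.21037622   0.         319.14978515]
 [  0.         573.21037622 238.73901799]
 [  0.           0.           1.        ]] (array([1.27005474, 0.55024241, 0.88267558]), array([-0.60439431, -0.49318966, -0.62568244]))
top -0.07342919038314304 [[452.53431062   0.         312.43060196]
 [  0.         452.53431062 232.57061483]
 [  0.           0.           1.        ]] (array([ 0.34163999, -0.06207853,  0.95659523]), array([ 0.20506191, -0.02894716, -0.97860157]))
{'t': 0.1, 'q': array([ 1.56110244e+00,  3.59282677e-01,  1.11734124e-02, -2.62780472e-04,
       -1.22409964e+00, -2.88096910e-01]), 'qd': array([-0.00025278,  0.00123281,  0.00274408,  0.00072644,  0.00182739,
        0.00103337]), 'joint_efforts': array([-1.90631086e-03, -5.84163952e+01,  2.93749523e+01,  7.01541200e+00,
        1.01791124e-02, -4.98076213e-05]), 'eef_pos': array([0.19797287, 0.6449083 , 0.24775566]), 'ee_rot': array([ 3.14016809e+00, -1.64518685e-04, -2.97880143e-01]), 'force': array([-0.78142196,  0.26590778, -0.10465672]), 'moment': array([ 0.01064651,  0.00590324, -0.00779992]), 'gripper_force': 0.0, 'width': 0.08758837874545024}
```

View pics/scene0.png

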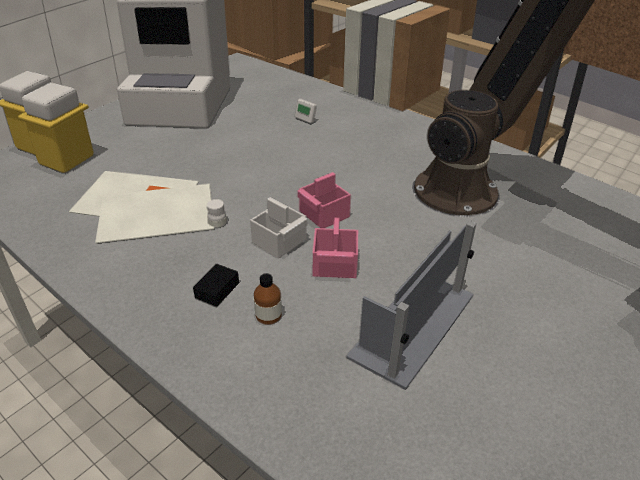

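View pics/top0.png

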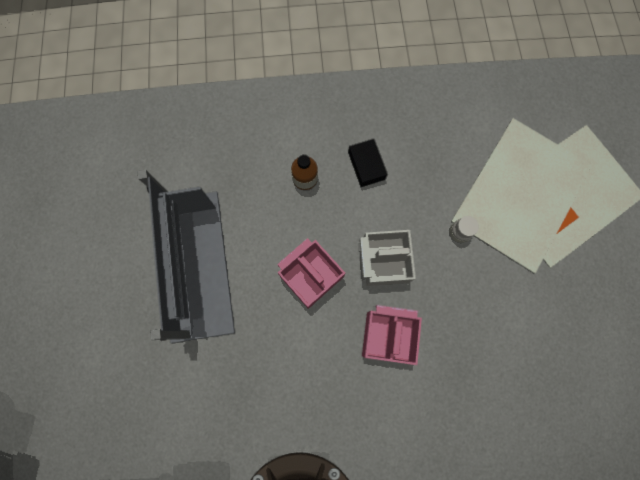

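Candidates for the tote are the white one at top (388,256) / scene (278,228), and pink look-alikes at top (312,272) and (392,335). The description picks the white one, with its lip facing left (+y, towards the rack). The rack is at top (190,260), with its end plate at the far (+x) end. Next I take one close crop of the tote and rack in both views.

Run:
```python
from h import *
t=cv2.imread('pics/top0.png'); s=cv2.imread('pics/scene0.png')
def c(im,x,y,w,h,k): return cv2.resize(im[y:y+h,x:x+w],None,fx=k,fy=k,interpolation=cv2.INTER_CUBIC)
o=np.zeros((600,800,3),np.uint8)
o[:600,:330]=c(t,135,160,110,200,3)       # k=3 
o[:260,340:600]=c(t,355,220,65,65,4)
o[:260,600:800]=c(s,245,195,50+15,65,4)[:, :200]
o[270:600,340:800]=c(s,340,220,153,110,3)[:, :460][:330] if False else np.pad(c(s,340,215,140,165,2),((0,0),(0,180),(0,0)))[:330]
cv2.imwrite('pics/crop1.png',o)
```

```text
(no output)
```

View pics/crop1.png

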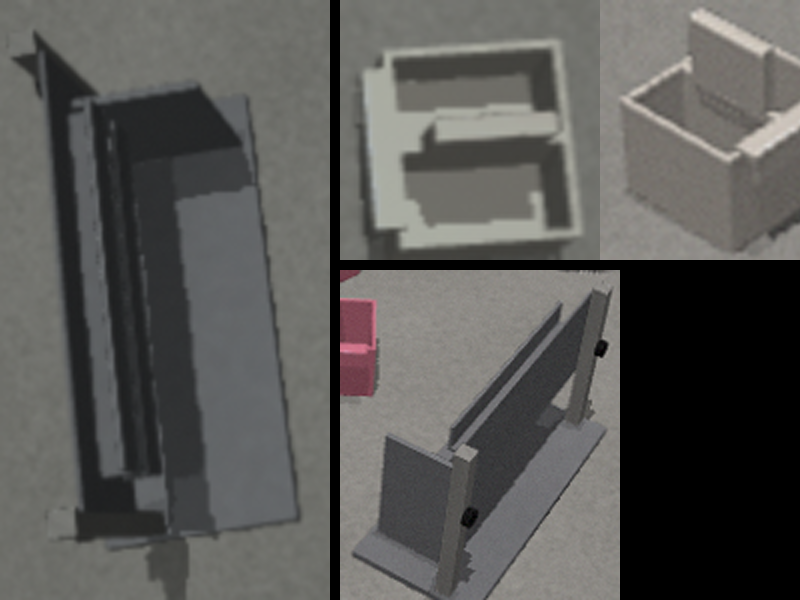

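```bash
cat > fit.py <<'E'
from h import *
from scipy.optimize import least_squares
T=load('top0');S=load('scene0')
def px(x,y,ox,oy,k,bx,by): return np.array([(x-ox+.5)/k-.5+bx,(y-oy+.5)/k-.5+by])
tt=lambda x,y:px(x,y,340,0,4,355,220); tr=lambda x,y:px(x,y,0,0,3,135,160); sr=lambda x,y:px(x,y,340,270,2,340,215); st=lambda x,y:px(x,y,600,0,4,245,195)
def W(p,P): 
    c,s=np.cos(p[2]),np.sin(p[2]); P=np.atleast_2d(P); return np.c_[p[0]+c*P[:,0]-s*P[:,1],p[1]+s*P[:,0]+c*P[:,1],P[:,2]]
def fit(obs,p0):
    f=lambda p:np.concatenate([(proj(d,W(p,np.array(P)/1000))[0]-u) for d,P,u in obs])
    r=least_squares(f,p0,loss='soft_l1'); return r.x,f(r.x).reshape(-1,2)
if __name__=='__main__':
    tote=[(T,(45,-50,70),tt(385,52)),(T,(-45,-50,70),tt(557,40)),(T,(-45,50,70),tt(582,233)),(T,(45,50,70),tt(402,248)),(T,(57,-40,73),tt(364,70)),(T,(57,40,73),tt(377,228)),
      (S,(-45,-50,70),st(624,98)),(S,(-45,-50,0),st(628,195)),(S,(45,-50,0),st(735,248))]
    x,r=fit(tote,[.4,-.15,1.6]);print(x,np.degrees(x[2]));print(r.round(1))
    rack=[(T,(-86,155,10),tr(300,520)),(T,(-86,-155,10),tr(247,97)),(S,(-86,-155,10),sr(355,553)),(S,(-78,-115,145),sr(387,435)),(T,(-78,-121,145),tr(197,83))]
    x,r=fit(rack,[.4,.25,1.6]);print(x,np.degrees(x[2]));print(r.round(1)); np.save('rack.npy',x)
    for h in(150,160,170,180):
        P=np.array([(-20,-108,h),(-20,118,h),(3,-108,h+10),(3,118,h+10)])/1000
        a=(proj(T,W(x,P))-[135,160])*3; b=(proj(S,W(x,P))-[340,215])*2+[340,270]
        print(h,a.round().tolist(),b.round().tolist())
E
python3 fit.py
```

```text
[ 0.48419422 -0.22410399  1.55840833] 89.29022021627499
[[-0.9 -0.1]
 [ 0.4 -0.4]
 [ 0.2  0.6]
 [-0.1  0.4]
 [-1.   0.4]
 [-0.3  0.7]
 [-1.8 -0. ]
 [-0.9 -1.3]
 [-1.1  1.1]]
[0.50745002 0.20067528 1.6549747 ] 94.82306523596841
[[ 0.1  0.2]
 [-0.9 -0.7]
 [-1.8 -2.5]
 [ 0.5 -2.9]
 [-1.3 -0.6]]
150 [[101.0, 113.0], [140.0, 474.0], [60.0, 114.0], [96.0, 480.0]] [[447.0, 446.0], [553.0, 319.0], [470.0, 449.0], [575.0, 320.0]]
160 [[96.0, 108.0], [135.0, 473.0], [54.0, 109.0], [91.0, 479.0]] [[448.0, 438.0], [554.0, 311.0], [471.0, 441.0], [576.0, 312.0]]
170 [[91.0, 103.0], [130.0, 472.0], [49.0, 104.0], [85.0, 478.0]] [[449.0, 430.0], [556.0, 304.0], [472.0, 433.0], [578.0, 304.0]]
180 [[86.0, 98.0], [125.0, 472.0], [43.0, 99.0], [79.0, 478.0]] [[450.0, 422.0], [557.0, 296.0], [474.0, 424.0], [579.0, 296.0]]
```

The fit puts the tote at about (0.484, -0.224) with yaw 89.3°. The rack is at about (0.507, 0.201) with yaw about 94.8°, and the louver edge is at roughly 165–175 mm. I'll move now by an arc over the rack.

Call:
apply_moves([
  [[-1,0.13,-0.12,0.04,-0.041],[-1,0.13,-0.12,0.04,-0.041],[-1,0.13,-0.12,0.04,-0.041],[-1,0.13,-0.12,0.04,-0.041],[-1,0.13,-0.12,0.04,-0.041],[-1,0.13,-0.12,0,-0.041],[-1,0.13,-0.12,0,-0.041],[-1,0.13,-0.12,0,-0.041],[-1,0.13,-0.12,0,-0.041],[-1,0.08,-0.2,0,-0.04],[-1,0.04,-0.2,0,0],[-1,0,-0.2,0,0]],
])

```text
t: 1.3
eef_pos: [0.4566, 0.3075, 0.2877]
ee_rot: [3.141, -0.001, -1.584]
force: [-0.6, -0.6, -0.7]
width: 0.0879
gripper_force: 0.0
```

Run:
```python
from h import *
d=grab('wrist','w1'); print(d['k1'],d['mtx'][0],ray(d,(320,240)));s=arm.get_state();print(s['t'],s['eef_pos'],s['ee_rot'],s['q'])
x=np.load('rack.npy')
```

```text
0.0076812205138597775 [391.80515697   0.         312.39919353] (array([0.45660853, 0.2288468 , 0.42466055]), array([-0.01667089,  0.26836991, -0.96368694]))
1.35 [0.45537534 0.30273641 0.28836421] [ 3.13997589e+00 -1.65295716e-03 -1.58495120e+00] [ 9.44828480e-01  1.24559014e-01 -2.07805978e-01 -3.95462407e-04
 -1.24071307e+00 -9.58856089e-01]
```

View pics/w1.png

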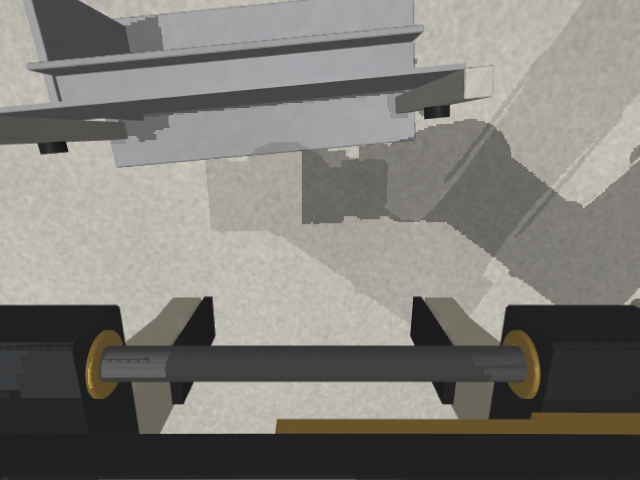

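The wrist view shows the rack from above. The louver runs from (30,67) to (422,30), and the foot's rear edge from (117,166) to (415,138). I'll zoom in on the louver ends and foot corners.

Run:
```python
from h import *
t=cv2.imread('pics/w1.png')
def c(x,y,w,h,k): return cv2.resize(t[y:y+h,x:x+w],None,fx=k,fy=k,interpolation=cv2.INTER_CUBIC)
o=np.zeros((600,800,3),np.uint8)
o[:300,:400]=c(0,40,100,75,4); o[:300,400:]=c(380,0,100,75,4)
o[300:,:400]=c(80,110,100,75,4); o[300:,400:]=c(360,75,100,75,4)
cv2.imwrite('pics/crop2.png',o)
```

```text
(no output)
```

View pics/crop2.png

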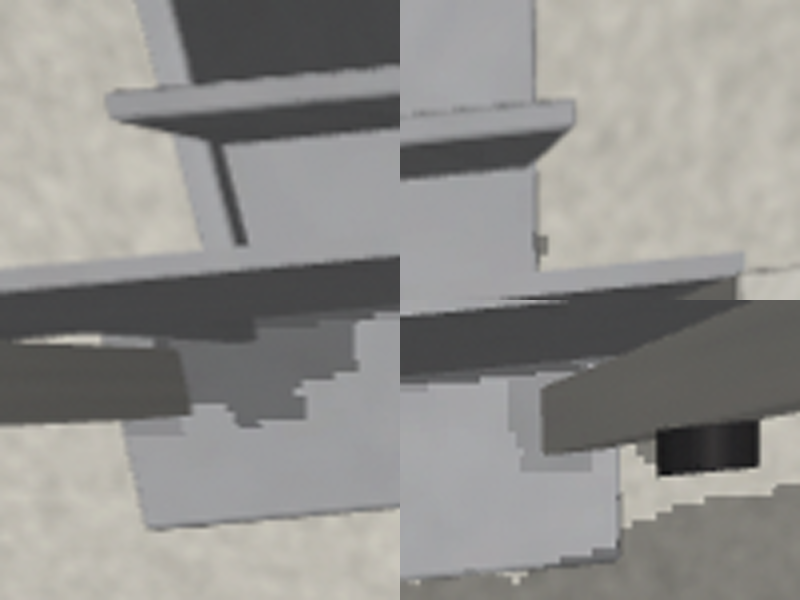

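```bash
cat > fit2.py <<'E'
from fit import *
Wd=load('w1')
w=lambda x,y,ox,oy,bx,by:px(x,y,ox,oy,4,bx,by)
obs=[(Wd,(-20,-108,None),w(105,95,0,0,0,40)),(Wd,(-16,-108,None),w(118,121,0,0,0,40)),(Wd,(-20,118,None),w(575,101,400,0,380,0)),(Wd,(-16,118,None),w(575,126,400,0,380,0)),
(Wd,(50,-155,10),w(150,528,0,300,80,110)),(Wd,(50,155,10),w(620,553,400,300,360,75))]
ob2=obs+[(T,(-86,155,10),tr(300,520)),(T,(-86,-155,10),tr(247,97)),(S,(-86,-155,10),sr(355,553)),(S,(-78,-115,145),sr(387,435)),(T,(-78,-121,145),tr(197,83))]
def run(ob):
    f=lambda p:np.concatenate([(proj(d,W(p,np.array([P[0],P[1],P[2] or p[3]*1000])/1000))[0]-u) for d,P,u in ob])
    r=least_squares(f,[.5,.2,1.65,.165],loss='soft_l1'); print(r.x,np.degrees(r.x[2]));print(f(r.x).reshape(-1,2).round(1).tolist()); return r.x
run(obs); np.save('rack.npy',run(ob2))
E
python3 fit2.py
```

```text
[0.51000347 0.20192106 1.64817892 0.17812104] 94.43369592444606
[[0.7, -0.8], [-0.4, 0.4], [-0.1, -1.5], [-0.0, 0.3], [-1.2, 1.0], [0.8, 2.1]]
[0.50992781 0.20190074 1.64825022 0.17813535] 94.4377810783787
[[0.8, -0.8], [-0.3, 0.4], [0.1, -1.5], [0.1, 0.2], [-1.2, 1.0], [0.8, 2.0], [-1.0, -0.6], [-1.0, -1.5], [-2.4, -1.9], [0.0, -2.2], [-1.5, -1.6]]
```

Call:
apply_moves([
  [[-1,0.02,-0.24,0,0],[-1,0.02,-0.24,0,0],[-1,0.02,-0.24,0,0],[-1,0.02,-0.24,0,0],[-1,0.02,-0.24,0,0],[-1,0.02,-0.24,-0.1,0],[-1,0.02,-0.24,-0.1,0],[-1,0,-0.24,-0.1,0],[-1,0,-0.24,-0.1,0],[-1,0,-0.24,-0.1,0],[-1,0,-0.24,0,0],[-1,0,0,0,0]],
])

```text
t: 2.55
eef_pos: [0.4825, -0.2137, 0.1912]
ee_rot: [3.139, -0.0, -1.588]
force: [-1.6, 0.2, -1.2]
width: 0.0878
gripper_force: 0.0
```

Run:
```python
from h import *
d=grab('wrist','w2'); s=arm.get_state();print(s['t'],s['eef_pos'],s['ee_rot'],s['force'],s['q'])
```

```text
2.6 [ 0.48278356 -0.21177628  0.19152032] [ 3.13950837e+00  1.28528503e-05 -1.58752925e+00] [-0.24001875  0.67371432  0.2098776 ] [-4.09924690e-02  1.63786010e-01 -3.92495072e-01  4.43475825e-05
 -1.01659923e+00  2.42361812e-02]
```

View pics/w2.png

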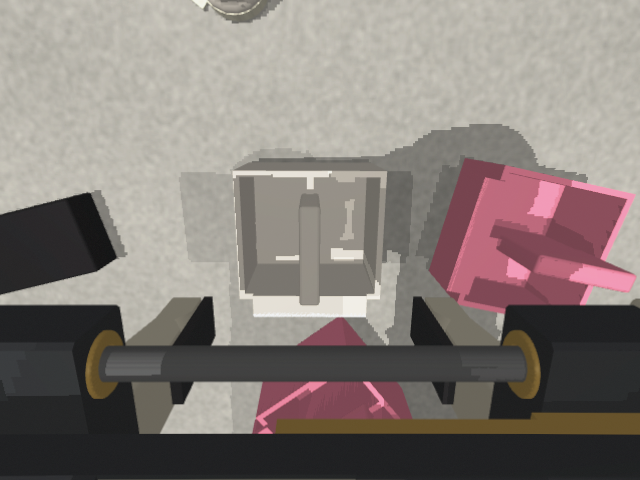

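Run:
```python
from fit import *
D=load('w2')
P=[(-45,-50,70),(-45,50,70),(57,-40,73),(57,40,73),(-30,-6,115),(-30,6,115),(30,-6,115),(30,6,115)]
U=[(234,172),(386,171),(254,317),(366,316),(301,195),(320,195),(300,304),(319,304)]
x,r=fit([(D,p,np.array(u,float)) for p,u in zip(P,U)],[.48,-.22,1.56]);print(x,np.degrees(x[2]),r.round(1).tolist())
print((x[:2]-arm.get_state()['eef_pos'][:2])/.2)
```

```text
[ 0.48446164 -0.22307116  1.55100507] 88.86604475792367 [[-1.1, -3.2], [1.4, -1.7], [0.1, -2.9], [-0.3, -1.7], [-2.0, 9.7], [0.9, 9.7], [-0.3, 0.7], [0.9, 0.7]]
[ 0.0083904  -0.05647441]
```

Call:
apply_moves([
  [[-1,0.01,-0.05,-0.06,0],[-1,0,0,-0.08,0],[-1,0,0,-0.08,0],[-1,0,0,-0.08,0],[-1,0,0,-0.08,0],[-1,0,0,-0.04,0],[-1,0,0,-0.02,0],[-1,0,0,-0.015,0],[-1,0,0,0,0],[-1,0,0,0,0]],
])

```text
t: 3.6
eef_pos: [0.4861, -0.2192, 0.102]
ee_rot: [-3.141, -0.0, -1.582]
force: [-0.6, -0.2, 0.1]
width: 0.0874
gripper_force: 0.0
```

Call:
apply_moves([
  [[1,0,0,0,0],[1,0,0,0,0],[1,0,0,0,0],[1,0,0,0,0],[1,0,0,0,0],[1,0,0,0,0],[1,0,0,0,0],[1,0,0,0,0]],
], force=30)

```text
t: 4.4
eef_pos: [0.4857, -0.2192, 0.1015]
ee_rot: [3.141, -0.0, -1.583]
force: [0.8, -0.6, 0.0]
width: 0.0289
gripper_force: 0.0
```

Call:
apply_moves([
  [[1,0,0,0,0],[1,0,0,0,0],[1,0,0,0,0],[1,0,0,0,0],[1,0,0,0,0]],
])

```text
t: 4.9
eef_pos: [0.4855, -0.2192, 0.1012]
ee_rot: [3.141, 0.0, -1.583]
force: [-0.7, -0.7, -3.9]
width: 0.0119
gripper_force: 30.0
```

Call:
apply_moves([
  [[1,0,0,0.03,0],[1,0,0,0.1,0],[1,0,0,0.15,0],[1,0,0,0.15,0],[1,0,0,0.15,0],[1,0,0,0.15,0],[1,0,0,0.15,0],[1,0,0,0.15,0],[1,0,0,0,0],[1,0,0,0,0],[1,0,0,0,0]],
])

```text
t: 6.0
eef_pos: [0.485, -0.2189, 0.3062]
ee_rot: [3.14, 0.001, -1.583]
force: [0.0, -0.7, -4.0]
width: 0.0118
gripper_force: 30.0
```

Run:
```python
from h import *
d=grab('wrist','w3'); grab('scene','s3'); s=arm.get_state();print(s['t'],s['eef_pos'],s['ee_rot'],s['force'],s['moment'],s['width'],s['gripper_force'])
a=cv2.imread('pics/w3.png')[100:400,120:520];b=cv2.imread('pics/s3.png')[80:380,150:550]
cv2.imwrite('pics/c3.png',np.hstack([a,b]))
```

```text
6.1 [ 0.48506678 -0.21907685  0.30615283] [ 3.13913868e+00  4.49309378e-04 -1.58282448e+00] [-0.78823736  0.12896955 -3.90493482] [ 0.12159358 -0.12231159  0.02355299] 0.011981952422950047 29.991158545017242
```

View pics/c3.png

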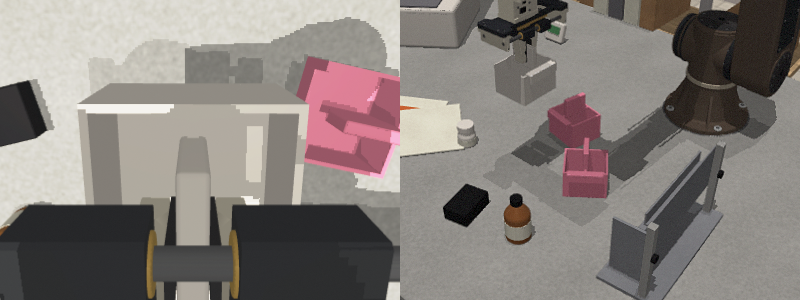

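Grasp is good: width is 12 mm and the load is about 4 N. In the wrist and scene crops the tote hangs level. Next is carrying it to a point in front of the rack.

Call:
apply_moves([
  [[1,0.01,0.08,0,0.003],[1,0.01,0.15,0,0.003],[1,0.01,0.16,0,0.003],[1,0.01,0.16,0,0.003],[1,0.01,0.16,0,0.003],[1,0.01,0.16,0,0.003],[1,0.01,0.16,0,0.003],[1,0.01,0.16,0,0.003],[1,0.007,0.16,0,0.003],[1,0,0.15,0,0.002],[1,0,0.08,0,0],[1,0,0.03,0,0]],
])

```text
t: 7.3
eef_pos: [0.5029, 0.104, 0.3067]
ee_rot: [3.14, -0.001, -1.49]
force: [-0.6, 0.2, -4.0]
width: 0.0118
gripper_force: 30.0
```

Call:
apply_moves([
  [[1,0,0,-0.05,0],[1,0,0,-0.07,0],[1,0,0,-0.07,0],[1,0,0,-0.07,0],[1,0,0,-0.06,0],[1,0,0,-0.03,0],[1,0,0,0,0],[1,0,0,0,0],[1,0,0,0,0]],
])

```text
t: 8.2
eef_pos: [0.5035, 0.1028, 0.2382]
ee_rot: [-3.14, 0.0, -1.492]
force: [0.3, -0.1, -2.9]
width: 0.0121
gripper_force: 30.0
```

```bash
cat > st.py <<'E'
from fit import *
s=arm.get_state();r=np.load('rack.npy');e=s['eef_pos'];c,n=np.cos(r[2]),np.sin(r[2]);dx,dy=e[:2]-r[:2]
print('t',s['t'],'tcp',e.round(4),'yaw',s['ee_rot'].round(4),'F',s['force'].round(1),'M',s['moment'].round(2))
print('tcp rack X,Y mm',1000*(c*dx+n*dy),1000*(-n*dx+c*dy),'tote z',e[2]-.1012,'yaw err',(s['ee_rot'][2]+np.pi-r[2]), 'Frack',c*s['force'][0]+n*s['force'][1],-n*s['force'][0]+c*s['force'][1])
E
cat > s4.py <<'E'
import sys
from h import *
a=grab('wrist',sys.argv[1]+'w')['image'];b=grab('scene',sys.argv[1]+'s')['image']
cv2.imwrite('pics/'+sys.argv[1]+'.png',np.hstack([a[:400,120:520],cv2.resize(b[180:380,320:520],(400,400),interpolation=cv2.INTER_CUBIC)]))
E
python3 st.py; python3 s4.py c4
```

```text
t 8.2 tcp [0.5035 0.1028 0.2382] yaw [-3.1405e+00  4.0000e-04 -1.4916e+00] F [ 0.3 -0.1 -2.9] M [ 0.05 -0.08 -0.02]
tcp rack X,Y mm -98.26403829354906 14.023868154699723 tote z 0.13698408144950897 yaw err 0.001773071390108072 Frack -0.08711744397421242 -0.327604570745525
```

View pics/c4.png

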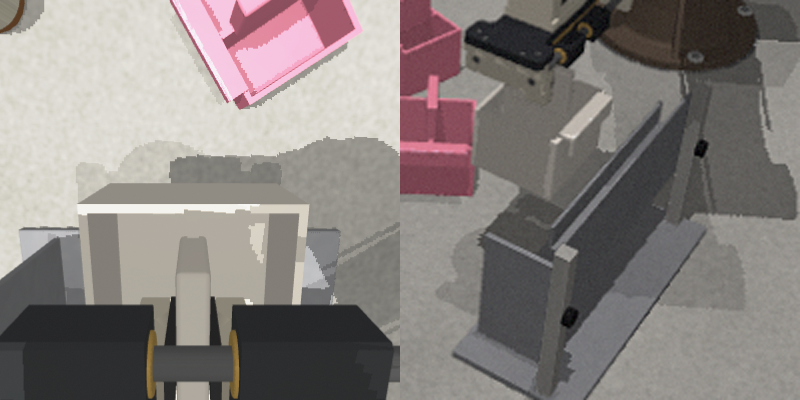

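Call:
apply_moves([
  [[1,-0.001,0.015,0,0],[1,-0.001,0.015,0,0],[1,-0.001,0.015,0,0],[1,-0.001,0.015,0,0],[1,-0.001,0.015,0,0],[1,-0.001,0.015,0,0],[1,-0.0005,0.006,0,0],[1,-0.0005,0.006,0,0],[1,-0.0005,0.006,0,0],[1,-0.0005,0.006,0,0],[1,-0.0005,0.006,0,0],[1,-0.0005,0.006,0,0]],
])

```text
t: 9.5
eef_pos: [0.5013, 0.128, 0.2375]
ee_rot: [-3.142, 0.0, -1.492]
force: [0.0, 0.8, -3.9]
width: 0.012
gripper_force: 30.0
```

```bash
python3 st.py
```

```text
t 9.5 tcp [0.5013 0.128  0.2375] yaw [-3.1416  0.     -1.4917] F [ 0.   0.8 -3.9] M [ 0.1  -0.06  0.03]
tcp rack X,Y mm -72.98387361758259 14.285176768219841 tote z 0.13633222160967934 yaw err 0.0016417636650596368 Frack 0.7701522094340787 -0.0830077643320669
```

Call:
apply_moves([
  [[1,-0.0005,0.006,0,0],[1,-0.0005,0.006,0,0],[1,-0.0005,0.006,0,0],[1,-0.0005,0.006,0,0],[1,-0.0005,0.006,0,0]],
])

```text
t: 10.0
eef_pos: [0.5008, 0.1341, 0.2375]
ee_rot: [-3.142, 0.0, -1.492]
force: [1.2, -0.3, -3.8]
width: 0.0123
gripper_force: 30.0
```

Call:
apply_moves([
  [[1,-0.0005,0.006,0,0],[1,-0.0005,0.006,0,0]],
])

```text
t: 10.2
eef_pos: [0.5006, 0.1365, 0.2375]
ee_rot: [-3.142, 0.0, -1.492]
force: [0.5, 0.9, -3.7]
width: 0.0119
gripper_force: 30.0
```

Call:
apply_moves([
  [[1,-0.0005,0.006,0,0],[1,-0.0005,0.006,0,0]],
])

```text
t: 10.4
eef_pos: [0.5004, 0.1389, 0.2375]
ee_rot: [-3.142, 0.0, -1.492]
force: [0.6, 0.6, -4.1]
width: 0.0121
gripper_force: 30.0
```

Call:
apply_moves([
  [[1,-0.0005,0.006,0,0]],
])

```text
t: 10.5
eef_pos: [0.5003, 0.1397, 0.2376]
ee_rot: [3.141, -0.001, -1.492]
force: [1.0, -4.5, -2.7]
width: 0.0117
gripper_force: 30.0
```

Call:
apply_moves([
  [[1,0.001,-0.012,0,0],[1,0,0,0,0],[1,0,0,0,0],[1,0,0,-0.006,0],[1,0,0,-0.006,0],[1,0,0,-0.006,0],[1,0,0,-0.006,0],[1,0,0,-0.006,0],[1,0,0,-0.006,0]],
])

```text
t: 11.4
eef_pos: [0.5005, 0.1376, 0.2302]
ee_rot: [-3.142, 0.0, -1.492]
force: [-0.1, 0.1, -4.6]
width: 0.0116
gripper_force: 30.0
```

```bash
python3 st.py
```

```text
t 11.4 tcp [0.5005 0.1376 0.2302] yaw [-3.1416  0.     -1.4916] F [-0.1  0.1 -4.6] M [ 0.15 -0.01  0.06]
tcp rack X,Y mm -63.38477190587059 14.33214191814426 tote z 0.12902667292492487 yaw err 0.0017731109457144179 Frack 0.08921937146457852 0.0677116842751092
```

Call:
apply_moves([
  [[1,0,0,-0.006,0],[1,0,0,-0.006,0],[1,0,0,-0.006,0]],
])

```text
t: 11.7
eef_pos: [0.5005, 0.1376, 0.2266]
ee_rot: [-3.142, 0.0, -1.492]
force: [0.4, 0.8, -4.3]
width: 0.0116
gripper_force: 30.0
```

Call:
apply_moves([
  [[1,0,0,-0.006,0],[1,0,0,-0.006,0]],
])

```text
t: 11.9
eef_pos: [0.5005, 0.1376, 0.2242]
ee_rot: [-3.142, 0.0, -1.492]
force: [-0.1, 1.0, -3.5]
width: 0.0118
gripper_force: 30.0
```

Call:
apply_moves([
  [[1,0,0,-0.006,0],[1,0,0,-0.006,0]],
])

```text
t: 12.1
eef_pos: [0.5005, 0.1376, 0.2218]
ee_rot: [-3.142, 0.0, -1.492]
force: [0.3, 1.0, -4.4]
width: 0.0117
gripper_force: 30.0
```

Call:
apply_moves([
  [[1,0,0,-0.006,0],[1,0,0,-0.006,0]],
])

```text
t: 12.3
eef_pos: [0.5005, 0.1376, 0.2194]
ee_rot: [-3.142, 0.0, -1.492]
force: [0.6, -0.1, -3.4]
width: 0.0118
gripper_force: 30.0
```

Call:
apply_moves([
  [[1,0,0,-0.006,0],[1,0,0,-0.006,0]],
])

```text
t: 12.5
eef_pos: [0.5006, 0.1376, 0.217]
ee_rot: [-3.142, 0.0, -1.492]
force: [-0.5, 0.1, -3.9]
width: 0.0119
gripper_force: 30.0
```

Call:
apply_moves([
  [[1,0,0,-0.006,0],[1,0,0,-0.006,0]],
])

```text
t: 12.7
eef_pos: [0.5005, 0.1376, 0.2146]
ee_rot: [3.142, -0.0, -1.492]
force: [-0.5, 0.5, -3.6]
width: 0.0118
gripper_force: 30.0
```

Call:
apply_moves([
  [[1,0,0,-0.006,0],[1,0,0,-0.006,0]],
])

```text
t: 12.9
eef_pos: [0.5005, 0.1376, 0.2122]
ee_rot: [3.142, -0.0, -1.492]
force: [-0.7, 0.1, -4.8]
width: 0.0117
gripper_force: 30.0
```

Call:
apply_moves([
  [[1,0,0,-0.006,0]],
])

```text
t: 13.0
eef_pos: [0.5006, 0.1376, 0.2111]
ee_rot: [-3.142, -0.0, -1.492]
force: [-0.1, -0.3, -4.0]
width: 0.012
gripper_force: 30.0
```

Call:
apply_moves([
  [[1,0,0,-0.006,0]],
])

```text
t: 13.1
eef_pos: [0.5006, 0.1375, 0.21]
ee_rot: [-3.141, -0.0, -1.491]
force: [-3.2, -0.6, 7.0]
width: 0.0117
gripper_force: 30.0
```

Call:
apply_moves([
  [[1,0,0,-0.006,0]],
])

```text
t: 13.2
eef_pos: [0.5008, 0.1374, 0.2097]
ee_rot: [-3.141, -0.0, -1.491]
force: [-4.0, -2.9, 8.6]
width: 0.0114
gripper_force: 30.0
```

The lip caught at tote z ≈ 108.8 mm, which puts the louver edge at about 179 mm, and the tongue is inside the pocket. I'll ease the pressure before sliding.

Call:
apply_moves([
  [[1,0,0,0.004,0],[1,0,0,0,0],[1,0,0,0,0]],
])

```text
t: 13.5
eef_pos: [0.5007, 0.1376, 0.2098]
ee_rot: [-3.141, 0.0, -1.492]
force: [-1.0, -0.4, 0.2]
width: 0.0116
gripper_force: 30.0
```

```bash
python3 st.py
```

```text
t 13.5 tcp [0.5007 0.1376 0.2098] yaw [-3.1412e+00  1.0000e-04 -1.4915e+00] F [-1.  -0.4  0.2] M [-0.02  0.39 -0.  ]
tcp rack X,Y mm -63.420020046853914 14.209699268632654 tote z 0.10856126168103182 yaw err 0.0017949643354906453 Frack -0.2933700609749982 1.0263066199562505
```

Call:
apply_moves([
  [[1,0.008,0.0006,0,0],[1,0.012,0.001,0,0],[1,0.012,0.001,0,0],[1,0.012,0.001,0,0]],
])

```text
t: 13.9
eef_pos: [0.5094, 0.1383, 0.2097]
ee_rot: [3.141, -0.0, -1.491]
force: [-5.7, -1.1, 5.7]
width: 0.0114
gripper_force: 30.0
```

```bash
python3 st.py
```

```text
t 13.9 tcp [0.5094 0.1383 0.2097] yaw [ 3.1414e+00 -1.0000e-04 -1.4915e+00] F [-5.7 -1.1  5.7] M [0.24 1.79 0.23]
tcp rack X,Y mm -63.38671049634846 5.410589830333478 tote z 0.10848105614330984 yaw err 0.0018824268197048522 Frack -0.6941264320371789 5.724154882315449
```

Call:
apply_moves([
  [[1,0.01,0.0008,0.0015,0],[1,0.012,0.001,0,0],[1,0.012,0.001,0,0],[1,0.012,0.001,0,0]],
])

```text
t: 14.3
eef_pos: [0.5187, 0.1391, 0.2097]
ee_rot: [3.141, -0.0, -1.492]
force: [-3.3, 0.4, 2.3]
width: 0.0117
gripper_force: 30.0
```

Call:
apply_moves([
  [[1,0.012,0.001,0.001,0],[1,0.012,0.001,0,0],[1,0.012,0.001,0,0],[1,0.012,0.001,0,0]],
])

```text
t: 14.7
eef_pos: [0.5284, 0.1398, 0.2098]
ee_rot: [3.141, -0.0, -1.492]
force: [-1.4, 0.3, -1.8]
width: 0.0117
gripper_force: 30.0
```

```bash
python3 st.py
```

```text
t 14.7 tcp [0.5284 0.1398 0.2098] yaw [ 3.1415 -0.     -1.4917] F [-1.4  0.3 -1.8] M [0.13 0.51 0.04]
tcp rack X,Y mm -63.29223902635472 -13.59108098905697 tote z 0.10862707103249065 yaw err 0.0016221457267204809 Frack 0.41106394798809287 1.3418425254895054
```

Call:
apply_moves([
  [[1,0.012,0.001,0,0],[1,0.012,0.001,0,0],[1,0.012,0.001,0,0],[1,0.012,0.001,0,0],[1,0.012,0.001,0,0],[1,0.012,0.001,0,0],[1,0.012,0.001,0,0],[1,0.012,0.001,0,0]],
])

```text
t: 15.5
eef_pos: [0.5475, 0.1415, 0.21]
ee_rot: [3.142, 0.0, -1.492]
force: [0.2, 0.4, -4.4]
width: 0.0118
gripper_force: 30.0
```

```bash
python3 st.py
```

```text
t 15.5 tcp [0.5475 0.1415 0.21  ] yaw [ 3.1416  0.     -1.4916] F [ 0.2  0.4 -4.4] M [ 0.07 -0.01  0.03]
tcp rack X,Y mm -63.15441928342885 -32.82839853274383 tote z 0.10876249038799522 yaw err 0.0016974646179372943 Frack 0.4081548658794008 -0.22053560095635724
```

Call:
apply_moves([
  [[1,0.01,0.0008,-0.002,0],[1,0.012,0.001,0,0],[1,0.012,0.001,0,0]],
])

```text
t: 15.8
eef_pos: [0.5543, 0.142, 0.2098]
ee_rot: [-3.141, 0.0, -1.492]
force: [-1.9, 0.0, -0.7]
width: 0.0115
gripper_force: 30.0
```

Call:
apply_moves([
  [[1,0.012,0.001,-0.001,0],[1,0.012,0.001,0,0],[1,0.012,0.001,0,0]],
])

```text
t: 16.1
eef_pos: [0.5615, 0.1426, 0.2097]
ee_rot: [-3.141, 0.0, -1.491]
force: [-4.0, -0.6, 3.6]
width: 0.0118
gripper_force: 30.0
```

```bash
python3 st.py
```

```text
t 16.1 tcp [0.5615 0.1426 0.2097] yaw [-3.1415  0.     -1.4915] F [-4.  -0.6  3.6] M [0.25 1.44 0.14]
tcp rack X,Y mm -63.103279525214965 -46.786810449671464 tote z 0.10853418234854396 yaw err 0.0018628663802753298 Frack -0.26242819138319207 4.055767562601324
```

Call:
apply_moves([
  [[1,0.01,0.0008,0.0012,0],[1,0.01,0.0008,0,0],[1,0.01,0.0008,0,0],[1,0.006,0.0005,0,0],[1,0.006,0.0005,0,0],[1,0.006,0.0005,0,0]],
])

```text
t: 16.7
eef_pos: [0.571, 0.1434, 0.2097]
ee_rot: [-3.142, 0.0, -1.492]
force: [-4.4, -0.3, 2.9]
width: 0.0119
gripper_force: 30.0
```

Call:
apply_moves([
  [[1,0.006,0.0005,0,0],[1,0.006,0.0005,0,0],[1,0.006,0.0005,0,0]],
])

```text
t: 17.0
eef_pos: [0.5746, 0.1437, 0.2097]
ee_rot: [-3.142, -0.0, -1.492]
force: [-4.5, -1.1, 4.1]
width: 0.0115
gripper_force: 30.0
```

```bash
python3 st.py
```

```text
t 17.0 tcp [0.5746 0.1437 0.2097] yaw [-3.1416 -0.     -1.4916] F [-4.5 -1.1  4.1] M [0.31 1.75 0.17]
tcp rack X,Y mm -63.05921559309825 -59.986301586266286 tote z 0.10852993100127518 yaw err 0.0017756445099215146 Frack -0.7110052925383292 4.527709892924777
```

Call:
apply_moves([
  [[1,0.006,0.0005,0.0015,0],[1,0.006,0.0005,0,0]],
])

```text
t: 17.2
eef_pos: [0.5771, 0.1439, 0.2098]
ee_rot: [3.142, 0.0, -1.492]
force: [-3.4, 0.5, 1.5]
width: 0.0119
gripper_force: 30.0
```

Call:
apply_moves([
  [[1,0.006,0.0005,0,0]],
])

```text
t: 17.3
eef_pos: [0.5783, 0.144, 0.2098]
ee_rot: [3.141, -0.0, -1.492]
force: [-2.9, 0.6, 1.6]
width: 0.0116
gripper_force: 30.0
```

Call:
apply_moves([
  [[1,0.006,0.0005,0,0]],
])

```text
t: 17.4
eef_pos: [0.5789, 0.144, 0.2098]
ee_rot: [3.14, -0.0, -1.492]
force: [-8.9, 0.3, 5.4]
width: 0.012
gripper_force: 30.0
```

Call:
apply_moves([
  [[1,0,0,0,0],[1,0,0,0,0]],
])

```text
t: 17.6
eef_pos: [0.5788, 0.144, 0.2098]
ee_rot: [3.14, -0.0, -1.492]
force: [-5.5, -0.0, 3.2]
width: 0.0119
gripper_force: 30.0
```

```bash
python3 st.py; python3 s4.py c5
```

```text
t 17.6 tcp [0.5788 0.144  0.2098] yaw [ 3.1404e+00 -1.0000e-04 -1.4918e+00] F [-5.5 -0.   3.2] M [0.43 2.01 0.1 ]
tcp rack X,Y mm -63.04037165793487 -64.21482978085733 tote z 0.10859572581811676 yaw err 0.0015639088542875879 Frack 0.4104420066225203 5.45705807040048
```

View pics/c5.png

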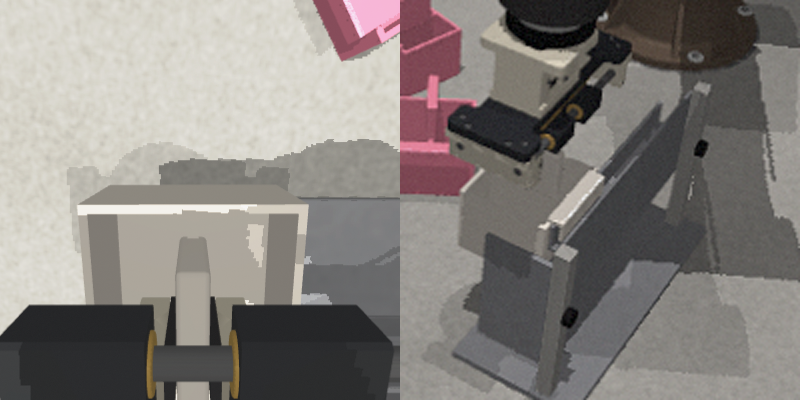

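Call:
apply_moves([
  [[1,0,0,0,0],[1,0,0,0,0],[1,0,0,0,0],[1,0,0,0,0],[1,0,0,0,0],[1,0,0,0,0]],
], force=3)

```text
t: 18.3
eef_pos: [0.5792, 0.144, 0.2098]
ee_rot: [3.141, -0.0, -1.492]
force: [-4.9, 0.0, -0.8]
width: 0.0121
gripper_force: 3.0
```

Call:
apply_moves([
  [[0.5,0,0,0,0],[0.3,0,0,0,0],[0.2,0,0,0,0],[0.2,0,0,0,0],[0.2,0,0,0,0],[0.2,0,0,0,0],[0.2,0,0,0,0]],
])

```text
t: 19.0
eef_pos: [0.5794, 0.1441, 0.21]
ee_rot: [-3.141, 0.0, -1.492]
force: [-0.1, 0.1, 0.3]
width: 0.035
gripper_force: 0.0
```

```bash
python3 st.py
```

```text
t 19.0 tcp [0.5794 0.1441 0.21  ] yaw [-3.1415e+00  1.0000e-04 -1.4916e+00] F [-0.1  0.1  0.3] M [ 0.12 -0.05  0.01]
tcp rack X,Y mm -63.00457150331445 -64.77855362966015 tote z 0.10879385558324074 yaw err 0.001719441878760497 Frack 0.12368770496049777 0.06505868878936474
```

Released with the force at zero. I'll lift straight up and check.

Call:
apply_moves([
  [[0.2,0,0,0.03,0],[0.2,0,0,0.05,0],[0.2,0,0,0.08,0],[0.2,0,0,0.1,0],[0.2,0,0,0.1,0],[0.2,0,0,0.1,0],[0.2,0,-0.1,0.1,0],[0.2,0,-0.2,0,0],[0.2,0,-0.2,0,0],[0.2,0,0,0,0],[0.2,0,0,0,0]],
])

```text
t: 20.1
eef_pos: [0.5795, 0.0432, 0.3231]
ee_rot: [-3.14, 0.0, -1.493]
force: [0.4, 0.0, 0.1]
width: 0.0349
gripper_force: 0.0
```

Run:
```python
from h import *
a=grab('top','f_t')['image'];b=grab('scene','f_s')['image']
cv2.imwrite('pics/f.png',np.hstack([cv2.resize(x,(400,400),interpolation=cv2.INTER_CUBIC) for x in(a[160:360,120:320],b[180:380,320:520])]))
```

```text
(no output)
```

View pics/f.png

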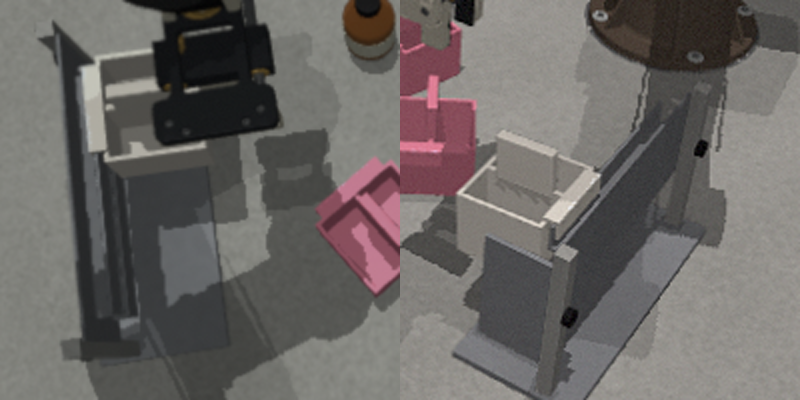

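The tote is hooked on the louver with its side against the end plate, and nothing else has moved. Handing in.

```bash
python3 -c "
from station import arm
print(arm.job_done())"
```

```text
the job is handed in; nothing more can be done
None
```

The white tote hangs hooked on the top louver with its side against the end plate, the arm is clear, and the job was handed in at about 20 s of the 72 s allowed. The contact is judged from a force rise at tote y ≈ -64 mm and a final picture. I did not measure for a last 1–2 mm gap after release.

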